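Refit the long filter panel in the bench dust extractor

ROBOT

A 6-joint arm with a two-finger parallel gripper is mounted at the origin on the work surface. World frame = base frame: x ahead of the robot, y to its left, z up, the work surface at z = 0. Lengths are in m, angles in rad, forces in N, time in s.
With the tool pointing down it reaches from about 0.425 to 0.95 m from the base axis. Payload 3.5 kg.
Tool frame: the origin (TCP) lies midway between the tips of the shut fingers; the grasp point (between the pads) lies 19 mm behind it; z points along the fingers, y is the line along which they close (so a half turn about z gives the same grasp; the last joint's range is limited). The gripper opens to 85 mm and grips with 20 to 120 N. Pads are 22 mm wide; open, the fingers measure 114 mm over their backs; the gripper's body (76 mm by 85 mm) begins 54 mm behind the grasp point. The pads swing forward as they close: fully open they stand 13 mm farther back than shut.
Start: joints at [0.962, 0.286, 1.577, -0, 1.279, -0.15], TCP at [0.299, 0.605, 0.231] pointing down, gripper open.
Joint ranges: [-2.77, 2.77], [-0.9, 2.22], [0.21, 2.48], [-1.53, 4.67], [0.24, 2.81], [-2.84, 2.84]. Speed limits (rad/s): [2.79, 2.79, 3.14, 3.14, 3.14, 3.14].

INTERFACE

Orientations are given as a unit quaternion [x, y, z, w].
In Python, from plant import get_state, read_camera, ctrl gives the robot as it stands.
- The arm moves only by the shell command python3 -m crank 'ROWS' [FORCE]. ROWS is JSON, a list of rows, each a list of 3 entries, a list of its own where there are three numbers: the shift along the tool's x, y, z in mm, then the turn about the tool's z in degrees, then the closure in counts, from 0 (fully open) to 255 (shut). In form: [[[tx, ty, tz], yaw, claw], ...]. A call has 1 to 10 rows; each row is the pose to reach, as a shift and turn from the pose commanded when the call began, along the tool's axes at that moment; what a row does not reach only later rows make up. A row lasts 1/10 s, in which the tool goes at most 50 mm and 8.59 degrees, less where a joint would pass 70% of its speed; a pose out of reach is approached as far as the arm can. A call with a gripper value outside its range is refused whole. The fingers move at their own pace and stop on an object; FORCE is the grip in N (left out, the last holds). Time passes only in rows, so rows that repeat a pose let the fingers close. It gives the time, the measured TCP pose, the force, the opening and the grip force at its end, in the units of the state.
- get_state(): the state, without advancing time (a new reading comes with each control period).
- read_camera(name): name is "side" or "top" or "wrist"; returns a dict with "frame" (384x512x3 uint8, blue, green, red), "range_z" (384x512 float32, m along the optical axis (not along the pixel's ray), 0 where there is no reading), "vfov" (degrees; the focal length in pixels is half the picture's height over the tangent of half this angle, whatever the lens; pixels are square), "cx", "cy" (the principal point, pixels), "origin" and "orientation" of the camera in the world. Camera axes: x right, y down, z forward; pixel columns grow to the right and rows downward; lengths in m; the calibration is good to about 2 mm. The wrist camera is an equidistant fisheye: a pixel r from the principal point sees the ray r / f radians off the axis. A picture is of the moment at which its call begins.
- ctrl.sign_off(): hands the job in; it is judged then, once.
The state is a dict: "time": time; "qpos": joint angles; "dq": joint speeds; "joint_efforts": joint torques, N m; "eef_pos": TCP position; "tcp_rot": TCP orientation; "contact_force": force on the tool from outside, world axes, zero at the start; "wrist_torque": the same for the moment, N m; "opening": opening from 0.0 (shut) to 1.0 (fully open); "finger_force": force on a finger pad.
Only numpy, scipy, OpenCV 4.12 (cv2) and the standard library are available. Lean on these libraries where they do the work, as an engineer would, in place of code of your own. Each camera call takes 0.05 s, during which the arm holds its last target. There are 200 camera calls.

TASK

Put the cleaned filter panel back into the intake on top of the dust extractor: it is longer than the opening, so tip it, feed one end under the deep lip as far as it goes, lay the other end down past the shallow lip, then slide the panel back home against the stop under the shallow lip, where it must hold the filter switch in. It must finish lying flat on the ledges with both ends under the lips, handle up. Feel your way and never force it against the extractor, do not let it drop, and leave the other things on the bench where they are.

Things in the scene. Friction and masses are not known exactly. Their poses are not given: they have to be found in the camera images.
- panel: filter panel, a flat aluminium baffle filter 240 mm long (x) x 160 wide (y) x 10 thick, 0.36 to 0.6 kg, balanced about its handle; lies on the bench, handle up. Origin: middle of its underside, z up. Both ends are alike: it may go in either way round. Its light frame bends if more than 30 N bears on it from the extractor: meet the stops and ledges slowly, 15 mm/s or less
- panel_handle (a point): middle of the panel's handle bar, 55 mm above the panel's underside, axes as the panel's. A flat steel bar along the panel's length: 112 mm long (x), 12 wide (y), 18 tall, its underside 36 mm above the panel's upper face, on a 12 mm square post at each end
- extractor: dust extractor, a fixed grey steel box 380 mm long (x) x 260 wide (y) x 130 high, intake on top. Origin: middle of its underside, z up; -x is the end towards the robot. A rigid steel filter frame is clamped on top by screws in slots: the whole frame may stand up to 12 mm either way along x from the four points below, which are fixed to the box; this shift is not measured
- deep_lip (a point): middle of the deep lip's edge, at its underside: box x -75, z 130 mm (shift of up to 12 mm apart). The lips are the ends of the frame's 3 mm top plate (top at z 133), whose opening is 182.5 mm long (x -75 to 107.5) and 172 wide (y -86 to 86). The deep lip covers the 60 mm from here to the deep stop. No lips along the sides
- deep_stop (a point): foot of the upright wall that ends the well under the deep lip: box x -135, z 106 mm (shift apart). Ledges at z 106, 24 mm below the lips, run all round the well: 75 mm wide at this end, 45 at the other, 10 along the sides; hollow between. The panel laid flat clears the shallow lip only with its end within 2.5 mm of this stop
- shallow_lip (a point): middle of the shallow lip's edge, at its underside: box x 107.5, z 130 mm (shift apart). This lip covers the 28 mm from here to the shallow stop
- shallow_stop (a point): foot of the upright wall that ends the well under the shallow lip: box x 135.5, z 106 mm (shift apart). With the panel home against it, its origin is at box x 15.5 mm plus the shift, y 0 (6 mm side play), z 106, and its ends lie 29.5 and 28 mm under the deep and shallow lips
- filter_switch (a joint): filter-in-place switch: a black plunger 14 mm wide that sticks out 6 mm from the middle of the shallow stop, 5 mm above the ledge, under the lip; light spring (under 1 N). 0 = out, grows to 0.006 m (flush with the stop) as the panel's end pushes it in; the extractor runs only with it pressed by over 3 mm
- jar: bystander: a clear jar with a steel lid, 68 mm diameter, 100 mm high; origin under its middle
- tape: bystander: a roll of black tape lying flat, 96 mm diameter, 25 mm high; origin under its middle
- sander: bystander: a hand sanding block 130 x 68 mm, 40 mm high; origin under its middle

How it is judged:
By the outcome, as a careful person would: the job done as asked, in the order asked, and still so for the second after the job is handed in, with the robot touching nothing.
It also fails if it takes over 67 s, if anything falls off the work surface, if the arm or the gripper's body presses on something with over 40 N, if the wrist force passes 120 N, or if a joint passes its speed limit or range.

## Working session

There is one attempt and no reset: what is moved stays moved. The work goes in short steps, Python scripts to look and compute and a shell command to move; the robot and the scene stay as the last step left them, time stands still between calls to the robot, and variables do not carry over. Pictures are saved under pics/ and viewed, at most 10 in all, crops included, and the job is handed in when it is done.

```bash
ls; mkdir -p pics; cat > h.py <<'E'
import numpy as np, cv2
from plant import get_state, read_camera, ctrl
from scipy.spatial.transform import Rotation as R
def cloud(c):
    f=192/np.tan(np.radians(c["vfov"]/2)); z=c["range_z"]
    v,u=np.mgrid[0:384,0:512]
    P=np.stack([(u-c["cx"])/f*z,(v-c["cy"])/f*z,z],-1)
    W=P@R.from_quat(c["orientation"]).as_matrix().T+np.array(c["origin"])
    W[z==0]=np.nan
    return W
E
python3 - <<'E'
from h import *
s=get_state(); print({k:np.round(v,3).tolist() for k,v in s.items()})
ims=[]
for n in("top","side"):
    c=read_camera(n); np.savez(f"pics/{n}0.npz",W=cloud(c),f=c["frame"]); ims.append(c["frame"]); print(n,c["origin"],c["orientation"],c["vfov"])
cv2.imwrite("pics/top0.png",ims[0]);cv2.imwrite("pics/side0.png",ims[1])
E
```

```text
pics
{'time': 0.0, 'qpos': [0.962, 0.287, 1.578, 0.0, 1.279, -0.15], 'dq': [-0.0, -0.0, 0.0, 0.002, -0.002, 0.001], 'joint_efforts': [0.0, -40.597, -29.263, -0.0, 0.006, 0.0], 'eef_pos': [0.299, 0.605, 0.23], 'tcp_rot': [0.227, 0.974, -0.001, -0.0], 'contact_force': [-0.2, -0.202, 0.006], 'wrist_torque': [-0.005, -0.018, 0.004], 'finger_force': 0.0, 'opening': 1.003}
top [ 0.3418374  -0.00259261  1.32380193] [ 0.70588337 -0.70147948  0.0681572  -0.07077992] 49.737852326131964
side [ 0.5545692  -1.05113629  1.12428709] [ 0.92312257 -0.01504689  0.00771038 -0.38413392] 47.22097283256524
```

View pics/top0.png

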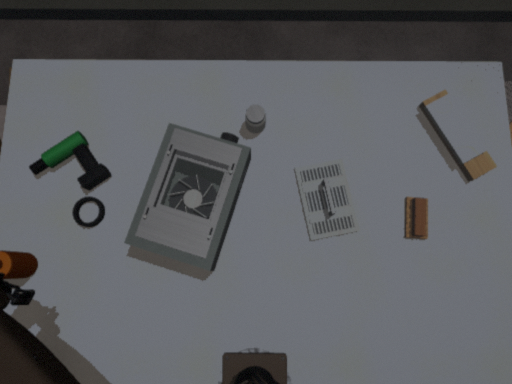

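View pics/side0.png

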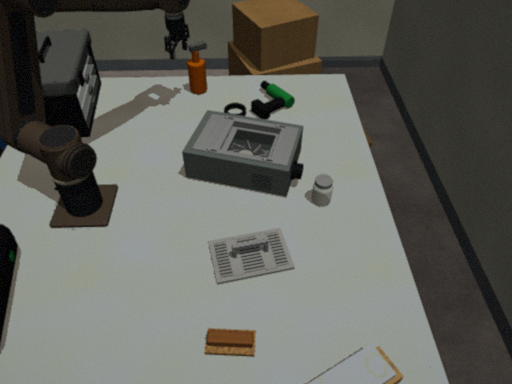

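The top picture shows the extractor centred near (190,195) with its deep lip at the lower left, the panel near (327,202), the jar at (256,118), the tape at (89,212) and the sander at (416,218). Next I measure the poses.

```bash
python3 - <<'E'
from h import *
for n in("top","side"):
    d=np.load(f"pics/{n}0.npz"); W=d["W"]
    X,Y,Z=W[...,0],W[...,1],W[...,2]
    def rect(m,name):
        m=cv2.morphologyEx(m.astype(np.uint8),cv2.MORPH_OPEN,np.ones((2,2)))
        p=W[m>0]; (c,s,a)=cv2.minAreaRect((p[:,:2]*1000).astype(np.float32)); 
        print(n,name,len(p),np.round(c,1),np.round(s,1),round(a,2),"z",np.round(np.median(p[:,2])*1000,1))
        return p
    ex=(X>.3)&(X<.85)&(Y>0.0)&(Y<.4)
    rect(ex&(Z>.12)&(Z<.145),"box")
    pn=(X>.35)&(X<.75)&(Y>-.32)&(Y<-.08)
    rect(pn&(Z>.006)&(Z<.02),"panel"); rect(pn&(Z>.04)&(Z<.08),"handle")
    print("bench z",np.nanmedian(Z[(X>.3)&(X<.4)&(Y<-.1)&(Y>-.3)]))
    hole=ex&(Z<.118)&(Z>.03)
    # bench-level excluded, interior only
    k=cv2.erode(cv2.morphologyEx((ex&(Z>.03)).astype(np.uint8),cv2.MORPH_CLOSE,np.ones((5,5))),np.ones((15,15)))>0
    rect(hole&k,"hole")
    for a in [(190,195)]:pass
# big crop
d=np.load("pics/top0.npz"); f=cv2.resize(d["f"][110:280,115:365],(800,544),interpolation=cv2.INTER_CUBIC)
cv2.imwrite("pics/crop0.png",cv2.convertScaleAbs(f,alpha=1.6))
E
```

```text
top box 7881 [573.1 209.2] [275.1 434.5] 69.52 z nan
top panel 3298 [ 561.8 -228.4] [241.2 155.2] 12.24 z nan
top handle 178 [ 565.9 -233.5] [111.7  27.8] 12.6 z 63.1
bench z 0.0005782183104867666
top hole 1130 [nan nan] [0. 0.] 0.0 z nan
side box 3642 [589.  275.1] [440.9 374.5] 72.81 z nan
side panel 2895 [ 574.4 -231.4] [241.6 157.3] 11.29 z nan
side handle 251 [ 577.5 -219.4] [131.2  46.2] 23.31 z 56.9
bench z 0.0005077366053465315
side hole 1163 [581.7 132.8] [265.8 319.8] 52.25 z nan
```

View pics/crop0.png

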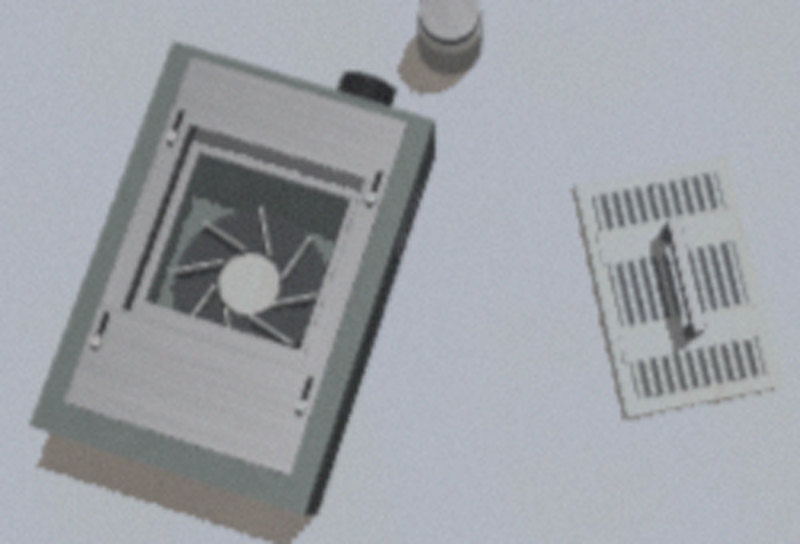

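The crop clearly shows the box top corners near (175,42), (435,120), (315,515) and (32,427), the opening between about (192,127) and (303,348), and the panel outline (575,185)-(775,390). I fit rigid models to these corners.

```bash
cat >> h.py <<'E'
def ray_plane(c,px,z):
    f=192/np.tan(np.radians(c["vfov"]/2)); px=np.asarray(px,float)
    d=np.c_[(px[:,0]-c["cx"])/f,(px[:,1]-c["cy"])/f,np.ones(len(px))]@R.from_quat(c["orientation"]).as_matrix().T
    o=np.array(c["origin"]); return (o+d*((z-o[2])/d[:,2])[:,None])[:,:2]*1000
def fit2(m,w):
    m=np.array(m,float);mc,wc=m.mean(0),w.mean(0);A=m-mc;B=w-wc
    a=np.arctan2((A[:,0]*B[:,1]-A[:,1]*B[:,0]).sum(),(A*B).sum())
    r=np.array([[np.cos(a),-np.sin(a)],[np.sin(a),np.cos(a)]]); t=wc-r@mc
    print("t",t.round(1),"yaw",np.degrees(a).round(2),"res",(w-(m@r.T+t)).round(1).tolist()); return t,a
E
python3 - <<'E'
from h import *
c=read_camera("top"); g=cv2.cvtColor(c["frame"],cv2.COLOR_BGR2GRAY)
def pix(cr,sub=True):
    p=np.array(cr,np.float32)/3.2+[115-.34,110-.34]; p=p.astype(np.float32).reshape(-1,1,2)
    q=cv2.cornerSubPix(g,p.copy(),(4,4),(-1,-1),(3,50,.01)) if sub else p
    print("move",np.round((q-p)[:,0],1).tolist()); return q[:,0]
for sub in(0,1):
    print("box");fit2([(190,130),(190,-130),(-190,-130),(-190,130)],ray_plane(c,pix([(175,42),(435,120),(315,515),(32,427)],sub),.13))
    print("plate holes"); w=ray_plane(c,pix([(192,127),(370,180),(303,350),(127,307)],sub),.133); print(w.round(1).tolist())
    print("panel");fit2([(120,80),(120,-80),(-120,-80),(-120,80)],ray_plane(c,pix([(577,186),(727,160),(775,388),(625,417)],sub),.01))
# extractor outline by colour of box: contour at full res
b=cv2.GaussianBlur(g,(3,3),0)
f=cv2.resize(c["frame"][120:275,125:255],None,fx=4.6,fy=3.85,interpolation=cv2.INTER_CUBIC)
# handle from depth (rays): points above panel
W=cloud(c);X,Y,Z=np.moveaxis(W,-1,0)
m=(X>.45)&(X<.7)&(Y>-.3)&(Y<-.15)&(Z>.045)&(Z<.08); p=W[m][:,:2]*1000
print("handle mean",p.mean(0),cv2.minAreaRect(p.astype(np.float32)))
E
```

```text
box
move [[0.0, 0.0], [0.0, 0.0], [0.0, 0.0], [0.0, 0.0]]
t [554.1 192.7] yaw -16.52 res [[-0.0, -0.6], [-1.5, 1.6], [-0.0, -3.5], [1.5, 2.4]]
plate holes
move [[0.0, 0.0], [0.0, 0.0], [0.0, 0.0], [0.0, 0.0]]
[[688.8, 242.4], [638.9, 75.3], [480.7, 132.9], [518.9, 293.9]]
panel
move [[0.0, 0.0], [0.0, 0.0], [0.0, 0.0], [0.0, 0.0]]
t [ 562.  -225.5] yaw 10.37 res [[-1.2, -2.5], [-1.8, 1.2], [1.8, 5.0], [1.2, -3.6]]
box
move [[-0.5, -0.20000000298023224], [-0.10000000149011612, 0.6000000238418579], [-0.8999999761581421, 0.699999988079071], [-0.8999999761581421, -0.699999988079071]]
t [553.8 194.4] yaw -16.91 res [[0.5, 0.7], [-1.8, 1.2], [-1.3, -4.4], [2.6, 2.5]]
plate holes
move [[-2.0, 1.5], [0.0, 0.0], [-1.399999976158142, -0.10000000149011612], [-2.5999999046325684, 1.600000023841858]]
[[684.1, 248.1], [638.9, 75.3], [480.9, 136.9], [514.2, 301.1]]
panel
move [[-1.600000023841858, -0.4000000059604645], [0.0, 0.0], [0.0, 0.0], [-0.30000001192092896, 0.5]]
t [ 562. -224.] yaw 10.62 res [[0.7, 0.7], [-2.0, -1.0], [1.4, 3.9], [-0.1, -3.6]]
handle mean [ 563.89937557 -225.62440442] ((564.6327514648438, -227.1737518310547), (110.9631576538086, 14.297511100769043), 11.603611946105957)
```

```bash
cat >> h.py <<'E'
def go(x,y,z,ydir=None):
    s=get_state(); r=R.from_quat(s["tcp_rot"]).as_matrix(); p=s["eef_pos"]
    d=r.T@(np.array([x,y,z])-np.array(p)*1000); a=np.degrees(np.arctan2(r[1,1],r[0,1]))
    print("shift",d.round(1),"yaw",None if ydir is None else round(-((ydir-a+180)%360-180),2),"tool ydir",round(a,2),"xdir",np.degrees(np.arctan2(r[1,0],r[0,0])).round(2),"tilt",np.degrees(np.arccos(-r[2,2])).round(3))
E
python3 - <<'E'
from h import *
go(563,-226,200,101)
E
```

```text
shift [-605.  -627.7   31.2] yaw -37.28 tool ydir 63.72 xdir 153.72 tilt 0.108
```

```bash
python3 -m crank '[[[-300,-314,16],-37.3,0],[[-605,-628,31],-37.3,0],[[-605,-628,31],-37.3,0],[[-605,-628,31],-37.3,0],[[-605,-628,31],-37.3,0],[[-605,-628,31],-37.3,0],[[-605,-628,31],-37.3,0],[[-605,-628,31],-37.3,0],[[-605,-628,31],-37.3,0],[[-605,-628,31],-37.3,0]]' 30
python3 -c "
from h import *
go(563,-226,200,101)"
```

```text
time: 1.15
eef_pos: [0.4491, 0.1309, 0.2136]
tcp_rot: [-0.096, 0.995, 0.0, 0.0]
contact_force: [0.8, 0.1, -0.3]
opening: 0.998
finger_force: 0.0
shift [ -43.5 -372.1   13.6] yaw 0.02 tool ydir 101.02 xdir -168.98 tilt 0.023
```

```bash
python3 -m crank '[[[-43.5,-372,13.6],0,0],[[-43.5,-372,13.6],0,0],[[-43.5,-372,13.6],0,0],[[-43.5,-372,13.6],0,0],[[-43.5,-372,13.6],0,0],[[-43.5,-372,13.6],0,0],[[-43.5,-372,13.6],0,0],[[-43.5,-372,13.6],0,0],[[-43.5,-372,13.6],0,0]]'
python3 - <<'E'
from h import *
go(563,-226,200,101)
c=read_camera("wrist"); cv2.imwrite("pics/w1.png",c["frame"]); print(c["origin"],c["orientation"],c["vfov"],c["cx"],c["cy"])
f=192/np.tan(np.radians(c["vfov"]/2)); z=c["range_z"]; v,u=np.mgrid[0:384,0:512]
dx,dy=u-c["cx"],v-c["cy"]; r=np.hypot(dx,dy)+1e-9; t=np.tan(np.minimum(r/f,1.5))
W=np.stack([dx/r*t*z,dy/r*t*z,z],-1)@R.from_quat(c["orientation"]).as_matrix().T+np.array(c["origin"])
X,Y,Z=np.moveaxis(W,-1,0); m=(z>0)&(X>.45)&(X<.7)&(Y>-.33)&(Y<-.12)
for a,b,n in((.045,.075,"handle"),(.007,.016,"panel")):
    k=cv2.morphologyEx((m&(Z>a)&(Z<b)).astype(np.uint8),cv2.MORPH_OPEN,np.ones((3,3)))>0
    p=W[k]*1000; print(n,len(p),p.mean(0),cv2.minAreaRect(p[:,:2].astype(np.float32)))
E
```

```text
time: 2.05
eef_pos: [0.5631, -0.2273, 0.1993]
tcp_rot: [-0.094, 0.996, -0.0, -0.0]
contact_force: [-1.1, 0.3, 0.7]
opening: 0.998
finger_force: 0.0
shift [-0.2  1.3 -0.7] yaw -0.22 tool ydir 100.78 xdir -169.22 tilt 0.037
[ 0.49463633 -0.24069296  0.34165793] [0.63151739 0.76315799 0.10511875 0.08789605] 65.70646984690485 253.08891803890577 193.2884609986921
handle 1365 [ 561.59503078 -229.29137296   63.55424482] ((564.8179931640625, -228.61471557617188), (110.52607727050781, 12.068990707397461), 11.62589168548584)
panel 24789 [ 559.23986126 -231.43077769   10.27319825] ((565.6829223632812, -228.94174194335938), (240.6458282470703, 160.74856567382812), 11.542234420776367)
```

View pics/w1.png

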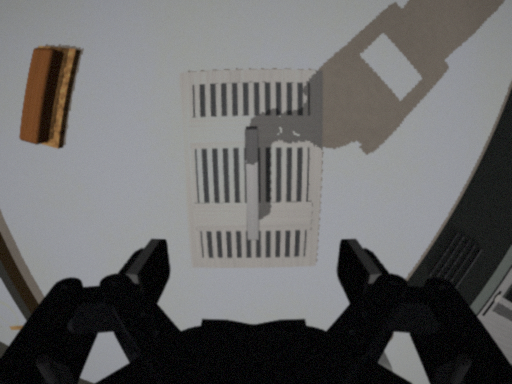

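The wrist view shows the panel at (190–320, 68–265) with its handle bar from (252,127) to (252,238), and it gives a clean fit: handle (565,-228.7), yaw 11.6°.

```bash
python3 -c "
from h import *
go(565.2,-228.7,36,101.6)"
```

```text
shift [ -2.   -4.  163.3] yaw -0.73 tool ydir 100.87 xdir -169.13 tilt 0.088
```

```bash
python3 -m crank '[[[-2,-4,45],-0.7,0],[[-2,-4,90],-0.7,0],[[-2,-4,125],-0.7,0],[[-2,-4,150],-0.7,0],[[-2,-4,163],-0.7,0],[[-2,-4,163],-0.7,0],[[-2,-4,163],-0.7,0]]'
python3 -c "
from h import *
go(565.2,-228.7,36,101.6)"
```

```text
time: 2.8
eef_pos: [0.5664, -0.2273, 0.0384]
tcp_rot: [-0.102, 0.995, -0.001, 0.001]
contact_force: [0.1, 0.4, -0.3]
opening: 0.996
finger_force: 0.0
shift [ 1.5 -1.1  2.4] yaw 0.16 tool ydir 101.76 xdir -168.24 tilt 0.105
```

```bash
python3 -m crank '[[[0,-1,1.5],0,0],[[0,-1,1.5],0,120],[[0,-1,1.5],0,255],[[0,-1,1.5],0,255],[[0,-1,1.5],0,255],[[0,-1,1.5],0,255],[[0,-1,1.5],0,255],[[0,-1,1.5],0,255],[[0,-1,1.5],0,255]]' 35
python3 -c "
from h import *
go(565.2,-228.7,36,101.6)
print(get_state()['contact_force'])"
```

```text
time: 3.7
eef_pos: [0.5659, -0.2284, 0.0358]
tcp_rot: [-0.102, 0.995, 0.0, -0.0]
contact_force: [-1.1, 1.2, 1.2]
opening: 0.136
finger_force: 35.4
shift [ 0.7 -0.1 -0.2] yaw 0.12 tool ydir 101.72 xdir -168.28 tilt 0.017
[-1.05383191  1.21919344  1.19380803]
```

```bash
python3 -m crank '[[[0,0,-5],0,255],[[0,0,-20],0,255],[[0,0,-50],0,255],[[0,0,-90],0,255],[[0,0,-130],0,255],[[0,0,-170],0,255],[[0,0,-210],0,255],[[0,0,-250],0,255],[[0,0,-280],0,255],[[0,0,-290],0,255]]'
python3 -c "
from h import *
go(527,-70,330,73.3)
print(get_state()['wrist_torque'])"
```

```text
time: 4.7
eef_pos: [0.5668, -0.2291, 0.331]
tcp_rot: [-0.102, 0.995, -0.002, 0.003]
contact_force: [-0.4, 0.1, -4.0]
opening: 0.131
finger_force: 34.5
shift [  6.6 163.9   0. ] yaw 28.41 tool ydir 101.71 xdir -168.28 tilt 0.462
[ 0.00408666 -0.0484451  -0.00520534]
```

```bash
python3 -m crank '[[[1,15,0],4,255],[[2,40,0],8,255],[[3,65,0],12,255],[[4,90,0],16,255],[[5,115,0],20,255],[[6,135,0],24,255],[[6.5,155,0],27,255],[[6.5,164,0],28.4,255],[[6.5,164,0],28.4,255],[[6.5,164,0],28.4,255]]'
cat >> h.py <<'E'
def wcloud(c):
    f=192/np.tan(np.radians(c["vfov"]/2)); z=c["range_z"]; v,u=np.mgrid[0:384,0:512]
    dx,dy=u-c["cx"],v-c["cy"]; r=np.hypot(dx,dy)+1e-9; t=np.tan(np.minimum(r/f,1.5))
    W=np.stack([dx/r*t*z,dy/r*t*z,z],-1)@R.from_quat(c["orientation"]).as_matrix().T+np.array(c["origin"])
    W[z==0]=np.nan; return W
E
python3 - <<'E'
from h import *
go(527,-70,330,73.3)
c=read_camera("wrist"); cv2.imwrite("pics/w2.png",c["frame"]); W=wcloud(c); np.savez("pics/w2.npz",W=W,f=c["frame"])
E
```

```text
time: 5.7
eef_pos: [0.5257, -0.0693, 0.3243]
tcp_rot: [0.145, 0.989, -0.0, -0.001]
contact_force: [-0.0, 0.3, -5.0]
opening: 0.13
finger_force: 34.5
shift [-1.5 -0.3 -5.7] yaw 0.06 tool ydir 73.36 xdir 163.36 tilt 0.115
```

View pics/w2.png

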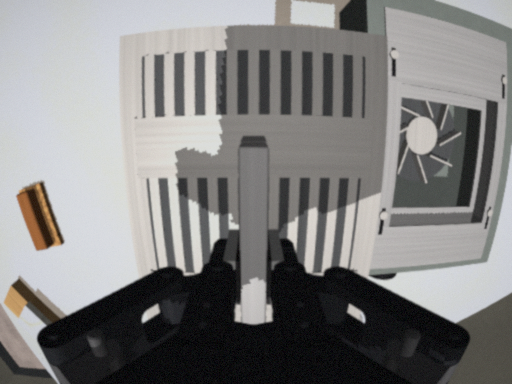

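The view shows the opening at about (400–485, 85–215) right of the held panel, with the deep lip on top and the shallow lip at the bottom. I fit the plate edges from depth.

```bash
python3 - <<'E'
from h import *
d=np.load("pics/w2.npz"); W=d["W"]*1000
a=np.radians(-16.7); r=np.array([[np.cos(a),-np.sin(a)],[np.sin(a),np.cos(a)]])
B=(W[...,:2]-[554,193])@r; Z=W[...,2]
near=(abs(B[...,0])<230)&(abs(B[...,1])<170)
pl=near&(Z>124)&(Z<142)
print("plate z",np.median(Z[pl]), "n",pl.sum())
P=B[pl]; 
# plane tilt
A=np.c_[P,np.ones(len(P))]; print("plane",np.linalg.lstsq(A,Z[pl],rcond=None)[0])
def edge(ax,lo,hi,rng,fn,name):
    o=1-ax; pts=[]
    for s in np.arange(rng[0],rng[1],6):
        k=(P[:,o]>s)&(P[:,o]<s+6)&(P[:,ax]>lo)&(P[:,ax]<hi)
        if k.sum()>3: pts.append((s+3,fn(P[k,ax])))
    q=np.array(pts); k=np.polyfit(q[:,0],q[:,1],1); e=q[:,1]-np.polyval(k,q[:,0])
    g=abs(e-np.median(e))<3; k=np.polyfit(q[g,0],q[g,1],1); print(name,"at0",k[1].round(1),"at mid",np.polyval(k,q[g,0].mean()).round(1),"slope deg",np.degrees(np.arctan(k[0])).round(2),"rms",np.std(q[g,1]-np.polyval(k,q[g,0])).round(2),g.sum())
edge(0,-130,0,(-60,70),np.max,"deep lip x")
edge(0,60,140,(-70,70),np.min,"shallow lip x")
edge(1,40,125,(-60,90),np.min,"+y side")
edge(1,-125,-40,(-60,90),np.max,"-y side")
edge(0,120,230,(-100,100),np.max,"box +x end")
edge(1,60,170,(-150,150),np.max,"box +y side")
edge(1,-170,-60,(-150,170),np.min,"box -y side")
E
```

```text
plate z 132.08950450789476 n 20668
plane [ 2.25405355e-03 -6.08638901e-03  1.31670857e+02]
deep lip x at0 -64.4 at mid -64.4 slope deg 0.41 rms 0.34 22
shallow lip x at0 117.9 at mid 117.9 slope deg 0.47 rms 0.35 24
+y side at0 87.4 at mid 87.3 slope deg -0.45 rms 0.52 25
-y side at0 -83.0 at mid -83.2 slope deg -0.61 rms 0.43 25
box +x end at0 191.1 at mid 191.1 slope deg 0.42 rms 0.67 34
box +y side at0 129.7 at mid 129.6 slope deg 1.65 rms 1.48 44
box -y side at0 -101.7 at mid -101.7 slope deg -0.02 rms 0.35 24
```

```bash
cat >> h.py <<'E'
F=np.array([564.7,192.0]); FA=np.radians(-17.2)
EX=np.array([np.cos(FA),np.sin(FA)]); EY=np.array([-EX[1],EX[0]])
def fr(X,Y,Z): 
    p=F+X*EX+Y*EY; go(p[0],p[1],Z,72.8)
def st():
    s=get_state(); p=np.array(s["eef_pos"])*1000; f=s["contact_force"]; d=p[:2]-F
    print("t",round(s["time"],2),"frame X %.1f Y %.1f Z %.1f"%(d@EX,d@EY,p[2]),"F x %.1f y %.1f z %.1f"%(f[:2]@EX,f[:2]@EY,f[2]),"tq",np.round(s["wrist_torque"],2),"op",round(s["opening"],3))
def panel():
    # panel pose relative to TCP from wrist depth, frame axes
    s=get_state(); p=np.array(s["eef_pos"])*1000; c=read_camera("wrist"); W=wcloud(c)*1000-p
    x=W[...,:2]@EX; y=W[...,:2]@EY; z=W[...,2]
    m=(abs(x)<170)&(y>-100)&(y<100)&(abs(z+26-np.tan(TH)*x)<9); m=cv2.morphologyEx(m.astype(np.uint8),cv2.MORPH_OPEN,np.ones((3,3)))>0
    A=np.c_[x[m],y[m],np.ones(m.sum())]; k=np.linalg.lstsq(A,z[m],rcond=None)[0]
    e=z[m]-A@k; g=abs(e)<4; k=np.linalg.lstsq(A[g],z[m][g],rcond=None)[0]
    print("tilt x %.2f deg, y %.2f deg, top z0 %.1f"%(np.degrees(np.arctan(k[0])),np.degrees(np.arctan(k[1])),k[2]), "x %.1f..%.1f y %.1f..%.1f"%(*np.percentile(x[m],[.1,99.9]),*np.percentile(y[m],[.3,99.7])))
    (cc,sz,a)=cv2.minAreaRect(np.c_[x[m],y[m]].astype(np.float32)); print("rect",np.round(cc,1),np.round(sz,1),round(a,2),m.sum())
    return c
TH=0.0
E
python3 - <<'E'
from h import *
st(); fr(52,0,240); panel()
E
```

```text
t 5.75 frame X 40.3 Y -261.4 Z 324.6 F x -0.4 y 0.0 z -4.2 tq [ 0.   -0.01  0.05] op 0.134
shift [-14.2 261.3  84.5] yaw 0.53 tool ydir 73.33 xdir 163.33 tilt 0.086
tilt x 0.04 deg, y -0.10 deg, top z0 -25.4 x -120.0..71.9 y -80.8..78.3
rect [-22.4  -1.1] [195.6 161.2] 0.54 56778
```

```bash
python3 -m crank '[[[-1,15,3],0.5,255],[[-3,45,10],0.5,255],[[-5,80,22],0.5,255],[[-7,115,34],0.5,255],[[-9,150,46],0.5,255],[[-11,185,58],0.5,255],[[-12,215,70],0.5,255],[[-13,240,78],0.5,255],[[-14,256,84],0.5,255],[[-14,261,84],0.5,255]]'
python3 -m crank '[[[0,0,0],0,255],[[0,0,0],0,255]]'
python3 - <<'E'
from h import *
st(); fr(52,0,190)
E
```

```text
time: 6.8
eef_pos: [0.6144, 0.1774, 0.2398]
tcp_rot: [0.149, 0.989, -0.0, -0.001]
contact_force: [-0.3, -0.7, -4.7]
opening: 0.135
finger_force: 34.6
time: 7.0
eef_pos: [0.6149, 0.1756, 0.2423]
tcp_rot: [0.15, 0.989, -0.0, 0.0]
contact_force: [-0.5, -0.4, -6.0]
opening: 0.137
finger_force: 34.6
t 7.0 frame X 52.8 Y -0.8 Z 242.3 F x -0.4 y -0.5 z -6.0 tq [ 0.06 -0.1   0.  ] op 0.137
shift [ 0.8  0.8 52.3] yaw -0.03 tool ydir 72.77 xdir 162.77 tilt 0.062
```

```bash
python3 -m crank '[[[0.5,0.8,10],0,255],[[0.5,0.8,25],0,255],[[0.5,0.8,40],0,255],[[0.5,0.8,52],0,255],[[0.5,0.8,60],0,255],[[0.5,0.8,65],0,255],[[0.5,0.8,67],0,255],[[0.5,0.8,68],0,255],[[0.5,0.8,69],0,255],[[0.5,0.8,69],0,255]]' 25
python3 -c "
from h import *
st()"
python3 -m crank '[[[0,0,1],0,255],[[0,0,2],0,255],[[0,0,3],0,255],[[0,0,4],0,255],[[0,0,5],0,255]]'
python3 -c "
from h import *
st(); panel()"
```

```text
time: 8.0
eef_pos: [0.6146, 0.1777, 0.1732]
tcp_rot: [0.149, 0.989, 0.0, 0.0]
contact_force: [-0.2, 0.0, -5.7]
opening: 0.132
finger_force: 34.6
t 8.0 frame X 51.9 Y 1.1 Z 173.2 F x -0.2 y -0.0 z -5.7 tq [ 0.02  0.02 -0.  ] op 0.132
time: 8.5
eef_pos: [0.6143, 0.1777, 0.1685]
tcp_rot: [0.149, 0.989, -0.0, 0.0]
contact_force: [-3.0, -1.0, 0.2]
opening: 0.136
finger_force: 35.4
t 8.5 frame X 51.6 Y 1.0 Z 168.5 F x -2.6 y -1.8 z 0.2 tq [-0.01  0.38 -0.03] op 0.136
tilt x 0.35 deg, y -0.07 deg, top z0 -25.4 x -119.8..71.7 y -80.8..79.0
rect [-22.5  -0.1] [195.6 199.9] 0.06 56843
```

```bash
python3 -m crank '[[[0,0,0.7],0,255],[[0,0,1.4],0,255],[[0,0,2],0,255]]' 20
python3 -c "
from h import *
st(); panel()"
```

```text
time: 8.85
eef_pos: [0.6144, 0.1778, 0.1682]
tcp_rot: [0.149, 0.989, 0.0, 0.0]
contact_force: [-8.2, 0.1, 8.3]
opening: 0.139
finger_force: 36.5
t 8.85 frame X 51.7 Y 1.2 Z 168.2 F x -7.8 y -2.3 z 8.3 tq [-0.22  0.9  -0.05] op 0.139
tilt x 0.63 deg, y -0.07 deg, top z0 -25.4 x -119.6..71.7 y -80.8..79.2
rect [-21.6   2.8] [199.8 203.1] 87.46 56773
```

```bash
python3 -m crank '[[[0,0,-1],0,250],[[0,0,-2.5],0,245],[[0,0,-2.5],0,240]]' 20
python3 -c "
from h import *
st()"
python3 -m crank '[[[0,0,0],0,236],[[0,0,0],0,236]]' 20;python3 -m crank '[[[0,0,0],0,232],[[0,0,0],0,232]]' 20
python3 -c "
from h import *
st()"
```

```text
time: 9.2
eef_pos: [0.6146, 0.1778, 0.1684]
tcp_rot: [0.149, 0.989, 0.0, 0.001]
contact_force: [-1.6, -0.9, 2.4]
opening: 0.134
finger_force: 35.5
t 9.2 frame X 51.9 Y 1.2 Z 168.4 F x -1.3 y -1.3 z 2.4 tq [0.02 0.09 0.01] op 0.134
time: 9.4
eef_pos: [0.6147, 0.1778, 0.1684]
tcp_rot: [0.149, 0.989, 0.0, 0.0]
contact_force: [-2.6, -0.4, 1.3]
opening: 0.136
finger_force: 35.4
time: 9.6
eef_pos: [0.6146, 0.1778, 0.1684]
tcp_rot: [0.149, 0.989, 0.0, 0.0]
contact_force: [-0.9, 0.7, 2.2]
opening: 0.137
finger_force: 35.5
t 9.6 frame X 51.9 Y 1.2 Z 168.4 F x -1.1 y 0.4 z 2.2 tq [ 0.04 -0.04 -0.03] op 0.137
```

```bash
python3 -m crank '[[[0,0,-6],0,232],[[5,-1,-8],0,232],[[15,-1,-8],0,232],[[25,-1,-8],0,232],[[33,-1,-8],0,232],[[36,-1,-6],0,232],[[36,-1,-4],0,232],[[36,-1,-2.7],0,232],[[36,-1,-1.4],0,232],[[36,-1,-0.2],0,232]]' 20
python3 -c "
from h import *
st()"
```

```text
time: 10.6
eef_pos: [0.58, 0.1872, 0.1688]
tcp_rot: [0.15, 0.989, -0.0, 0.0]
contact_force: [-2.2, -0.9, 1.1]
opening: 0.131
finger_force: 35.5
t 10.6 frame X 16.0 Y -0.1 Z 168.8 F x -1.8 y -1.5 z 1.1 tq [-0.05  0.38  0.06] op 0.131
```

```bash
python3 -m crank '[[[0,0,0],0,200],[[0,0,0],0,190],[[0,0,0],0,190],[[0,0,0],0,190]]' 20
python3 -c "
from h import *
st()"
python3 -m crank '[[[0,0,0],0,230],[[0,0,0],0,230],[[0,0,0],0,230],[[0,0,0],0,230]]' 20
python3 -c "
from h import *
st(); panel()"
```

```text
time: 11.0
eef_pos: [0.5801, 0.1874, 0.1691]
tcp_rot: [0.149, 0.989, 0.0, 0.001]
contact_force: [-0.1, 0.1, 0.1]
opening: 0.253
finger_force: 0.0
t 11.0 frame X 16.1 Y 0.1 Z 169.1 F x -0.1 y 0.0 z 0.1 tq [-0.05 -0.02 -0.07] op 0.253
time: 11.4
eef_pos: [0.5799, 0.1872, 0.1688]
tcp_rot: [0.149, 0.989, -0.0, 0.0]
contact_force: [0.8, -1.4, 2.8]
opening: 0.134
finger_force: 23.4
t 11.4 frame X 15.9 Y -0.1 Z 168.8 F x 1.2 y -1.1 z 2.8 tq [-0.18  0.03 -0.04] op 0.134
tilt x 0.13 deg, y -0.06 deg, top z0 -25.4 x -127.6..72.0 y -91.4..79.1
rect [-25.4  -0.3] [199.9 210.5] 89.83 57035
```

```bash
python3 -m crank '[[[0,0,-3],0,230],[[0,0,-8],0,230],[[-10,0,-10],0,230],[[-20,0,-10],0,230],[[-30,0,-8],0,230],[[-34,0,-4],0,230],[[-34,0,-2],0,230],[[-34,0,-1],0,230],[[-34,0,0],0,230],[[-34,0,1],0,230]]'
python3 -c "
from h import *
st()"
python3 -m crank '[[[0,0,1],0,230],[[0,0,2],0,230]]'
python3 -c "
from h import *
st();panel()"
```

```text
time: 12.45
eef_pos: [0.612, 0.1771, 0.1684]
tcp_rot: [0.149, 0.989, -0.0, 0.0]
contact_force: [-3.3, -2.5, 2.6]
opening: 0.139
finger_force: 23.5
t 12.45 frame X 49.6 Y -0.2 Z 168.4 F x -2.4 y -3.3 z 2.6 tq [-0.37  0.35 -0.08] op 0.139
time: 12.65
eef_pos: [0.6121, 0.1778, 0.167]
tcp_rot: [0.149, 0.989, 0.0, 0.0]
contact_force: [-5.9, -0.7, 4.2]
opening: 0.133
finger_force: 23.8
t 12.65 frame X 49.5 Y 0.4 Z 167.0 F x -5.4 y -2.5 z 4.2 tq [-0.1   0.52 -0.07] op 0.133
tilt x 2.51 deg, y 0.06 deg, top z0 -25.1 x -147.3..72.4 y -99.0..98.6
rect [-31.4  -0. ] [200.  238.1] 89.98 65856
```

```bash
python3 -m crank '[[[0,0,1],0,230],[[0,0,2],0,230],[[0,0,3],0,230]]'
python3 -c "
from h import *
st()"
python3 -m crank '[[[0,0,1],0,230],[[0,0,2],0,230],[[0,0,2.7],0,230]]'
python3 -c "
import h
from h import *
st();h.TH=.12;c=panel();cv2.imwrite('pics/w3.png',c['frame'])"
```

```text
time: 13.0
eef_pos: [0.6116, 0.1783, 0.1639]
tcp_rot: [0.149, 0.989, 0.001, -0.0]
contact_force: [-8.1, 1.4, 6.5]
opening: 0.132
finger_force: 24.2
t 13.0 frame X 48.8 Y 0.8 Z 163.9 F x -8.1 y -1.0 z 6.5 tq [ 0.05  0.86 -0.1 ] op 0.132
time: 13.3
eef_pos: [0.6111, 0.1787, 0.1613]
tcp_rot: [0.149, 0.989, 0.001, -0.001]
contact_force: [-7.9, 1.9, 7.6]
opening: 0.136
finger_force: 24.6
t 13.3 frame X 48.3 Y 1.0 Z 161.3 F x -8.1 y -0.5 z 7.6 tq [ 0.17  1.16 -0.07] op 0.136
tilt x 6.87 deg, y -0.06 deg, top z0 -25.4 x -124.3..66.7 y -99.1..99.0
rect [-28.3  -0. ] [198.8 200. ] 0.02 62325
```

```bash
python3 -m crank '[[[0,0,1],0,230],[[0,0,1.8],0,230]]'
python3 -c "
import h
from h import *
st();h.TH=.14;c=panel();cv2.imwrite('pics/w3.png',c['frame'])"
```

```text
time: 13.55
eef_pos: [0.6109, 0.1789, 0.1597]
tcp_rot: [0.149, 0.989, 0.001, -0.001]
contact_force: [-8.8, 2.0, 6.4]
opening: 0.135
finger_force: 24.9
t 13.55 frame X 48.0 Y 1.1 Z 159.7 F x -9.0 y -0.7 z 6.4 tq [ 0.19  1.21 -0.06] op 0.135
tilt x 8.47 deg, y -0.06 deg, top z0 -25.4 x -125.2..65.8 y -99.0..98.9
rect [-29.    0.1] [200.3 200.1] 89.75 60295
```

View pics/w3.png

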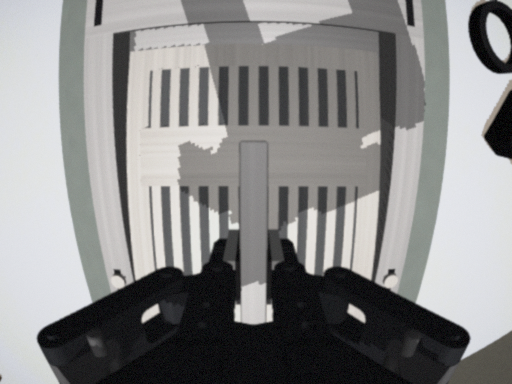

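The view shows the panel tipped, with its deep end inside the opening just before the deep lip edge (row ~28) and even side gaps (113–130 left, 380–395 right). Now I raise it slightly and feed it in.

```bash
python3 -m crank '[[[0,-0.7,-1],0,230],[[0,-0.7,-2.5],0,230],[[1,-0.7,-4],0,230],[[3,-0.7,-5],0,230],[[5,-0.7,-5],0,230],[[7,-0.7,-5],0,230],[[9,-0.7,-5],0,230],[[11,-0.7,-5],0,230],[[13,-0.7,-5],0,230],[[15,-0.7,-5],0,230]]'
python3 -c "
from h import *
import h
h.TH=.14;st();panel()"
```

```text
time: 14.6
eef_pos: [0.5974, 0.1811, 0.1629]
tcp_rot: [0.149, 0.989, 0.0, 0.0]
contact_force: [-0.1, 0.4, -4.8]
opening: 0.137
finger_force: 23.1
t 14.6 frame X 34.5 Y -0.7 Z 162.9 F x -0.2 y 0.3 z -4.8 tq [-0.02  0.03 -0.  ] op 0.137
tilt x 8.48 deg, y -0.13 deg, top z0 -25.4 x -111.7..66.0 y -99.0..98.9
rect [-21.3  -0. ] [200.  183.8] 90.0 59236
```

```bash
python3 -m crank '[[[1.5,0.3,0.5],0,230],[[3,0.6,1],0,230],[[4.5,0.6,1],0,230],[[6,0.6,1],0,230],[[7.5,0.6,1],0,230],[[9,0.6,1],0,230],[[10.5,0.6,1],0,230],[[12,0.6,1],0,230],[[13.5,0.6,1],0,230],[[15,0.6,1],0,230]]'
python3 -m crank '[[[1.5,0,0],0,230],[[3,0,0],0,230],[[4.5,0,0],0,230],[[6,0,0],0,230],[[7.5,0,0],0,230],[[9,0,0],0,230],[[10.5,0,0],0,230],[[12,0,0],0,230],[[13.5,0,0],0,230],[[15,0,0],0,230]]'
python3 -c "
from h import *
import h
h.TH=.14;st();panel()"
```

```text
time: 15.65
eef_pos: [0.5833, 0.1861, 0.1618]
tcp_rot: [0.149, 0.989, 0.0, 0.0]
contact_force: [-0.2, 0.7, -4.2]
opening: 0.136
finger_force: 23.1
time: 16.65
eef_pos: [0.569, 0.1905, 0.1618]
tcp_rot: [0.149, 0.989, -0.0, 0.0]
contact_force: [0.5, 0.0, -4.3]
opening: 0.136
finger_force: 23.1
t 16.65 frame X 4.5 Y -0.1 Z 161.8 F x 0.4 y 0.2 z -4.3 tq [ 0.06  0.06 -0.04] op 0.136
tilt x 7.93 deg, y -0.09 deg, top z0 -25.5 x -85.1..66.9 y -99.2..99.2
rect [-8.1  0. ] [200.  156.9] 89.92 47662
```

```bash
python3 -m crank '[[[1.5,0,0],0,230],[[3,0,0],0,230],[[4.5,0,0],0,230],[[6,0,0],0,230],[[7.5,0,0],0,230],[[9,0,0],0,230],[[10.5,0,0],0,230],[[12,0,0],0,230],[[13.5,0,0],0,230],[[15,0,0],0,230]]'
python3 -m crank '[[[1.3,0,0],0,230],[[2.6,0,0],0,230],[[3.9,0,0],0,230],[[5,0,0],0,230],[[6,0,0],0,230],[[7,0,0],0,230],[[8,0,0],0,230],[[9,0,0],0,230]]'
python3 -c "
from h import *
import h
st()"
```

```text
time: 17.7
eef_pos: [0.5546, 0.195, 0.1618]
tcp_rot: [0.149, 0.989, -0.0, -0.0]
contact_force: [-0.2, 0.1, -4.8]
opening: 0.137
finger_force: 23.1
time: 18.5
eef_pos: [0.5461, 0.1976, 0.1618]
tcp_rot: [0.149, 0.989, -0.0, -0.0]
contact_force: [0.2, -0.5, -5.3]
opening: 0.137
finger_force: 23.1
t 18.5 frame X -19.4 Y -0.2 Z 161.8 F x 0.3 y -0.4 z -5.3 tq [ 0.01 -0.04  0.05] op 0.137
```

Free so far; about 5 mm remain to the deep stop.

```bash
python3 -m crank '[[[0.8,0,0],0,230],[[1.6,0,0],0,230],[[2.4,0,0],0,230],[[3.2,0,0],0,230]]'
python3 -m crank '[[[0.7,0,0],0,230],[[1.4,0,0],0,230]]'
python3 -c "
from h import *
st()"
```

```text
time: 18.9
eef_pos: [0.5433, 0.1985, 0.162]
tcp_rot: [0.149, 0.989, 0.0, 0.0]
contact_force: [1.5, -0.6, -4.0]
opening: 0.134
finger_force: 23.2
time: 19.1
eef_pos: [0.543, 0.1987, 0.1626]
tcp_rot: [0.149, 0.989, 0.0, 0.002]
contact_force: [3.7, -1.4, -3.4]
opening: 0.133
finger_force: 23.2
t 19.1 frame X -22.7 Y -0.0 Z 162.6 F x 4.0 y -0.3 z -3.4 tq [-0.24 -0.59  0.07] op 0.133
```

The end has met the deep stop with about 4 N. Now I lower the deep end to the ledge and start laying the panel down.

```bash
python3 -m crank '[[[0,0,1],0,230],[[0,0,2],0,230],[[0,0,3],0,230]]'
python3 -c "
from h import *
st()"
python3 -m crank '[[[-0.4,0,1],0,230],[[-0.9,0,2],0,230],[[-1.4,0,3],0,230]]'
python3 -c "
from h import *
import h
h.TH=.12;st();panel()"
```

```text
time: 19.4
eef_pos: [0.5432, 0.1988, 0.1599]
tcp_rot: [0.149, 0.989, 0.0, 0.002]
contact_force: [2.8, -1.3, -1.9]
opening: 0.134
finger_force: 23.4
t 19.4 frame X -22.5 Y 0.1 Z 159.9 F x 3.0 y -0.4 z -1.9 tq [-0.16 -0.48  0.09] op 0.134
time: 19.7
eef_pos: [0.5441, 0.1985, 0.1569]
tcp_rot: [0.15, 0.989, 0.0, 0.001]
contact_force: [4.8, -2.2, 0.5]
opening: 0.134
finger_force: 23.8
t 19.7 frame X -21.6 Y 0.1 Z 156.9 F x 5.3 y -0.6 z 0.5 tq [-0.23 -0.46  0.02] op 0.134
tilt x 6.53 deg, y -0.06 deg, top z0 -25.4 x -58.7..68.1 y -99.3..99.4
rect [5.3 0. ] [132.  200.1] 0.08 35157
```

```bash
python3 -m crank '[[[-0.6,0,1],0,230],[[-1.1,0,2],0,230],[[-1.7,0,3],0,230],[[-2.2,0,4],0,230]]'
python3 -c "
from h import *
st()"
python3 -m crank '[[[-0.5,0,1],0,230],[[-1,0,2],0,230],[[-1.5,0,3],0,230],[[-2,0,4],0,230]]'
python3 -c "
from h import *
import h
h.TH=.05;st();panel()"
```

```text
time: 20.15
eef_pos: [0.546, 0.1979, 0.1526]
tcp_rot: [0.15, 0.989, 0.0, 0.001]
contact_force: [4.9, -1.6, 0.2]
opening: 0.135
finger_force: 23.7
t 20.15 frame X -19.6 Y 0.1 Z 152.6 F x 5.2 y -0.0 z 0.2 tq [-0.22 -0.53  0.05] op 0.135
time: 20.55
eef_pos: [0.5478, 0.1974, 0.1484]
tcp_rot: [0.15, 0.989, 0.0, 0.001]
contact_force: [4.6, -1.3, 0.1]
opening: 0.135
finger_force: 23.7
t 20.55 frame X -17.8 Y 0.1 Z 148.4 F x 4.7 y 0.1 z 0.1 tq [-0.11 -0.5   0.09] op 0.135
tilt x 3.08 deg, y -0.05 deg, top z0 -25.0 x -56.3..71.8 y -90.2..94.8
rect [ 8.1 -1.4] [137.3 199.6] 2.66 32026
```

```bash
python3 -m crank '[[[-0.6,0,1],0,230],[[-1.2,0,2],0,230],[[-1.8,0,3],0,230],[[-2.3,0,4],0,230]]'
python3 -c "
from h import *
st()"
python3 -m crank '[[[-0.5,0,0.8],0,230],[[-1,0,1.6],0,230]]'
python3 -c "
from h import *
import h
h.TH=.0;st();c=panel();cv2.imwrite('pics/w4.png',c['frame'])"
```

```text
time: 21.0
eef_pos: [0.5495, 0.1968, 0.1438]
tcp_rot: [0.15, 0.989, 0.0, 0.0]
contact_force: [3.8, -0.7, 0.1]
opening: 0.133
finger_force: 23.6
t 21.0 frame X -15.9 Y 0.1 Z 143.8 F x 3.9 y 0.5 z 0.1 tq [-0.01 -0.4  -0.01] op 0.133
time: 21.2
eef_pos: [0.5501, 0.1965, 0.142]
tcp_rot: [0.15, 0.989, 0.0, -0.0]
contact_force: [4.0, -0.3, -0.5]
opening: 0.135
finger_force: 23.5
t 21.2 frame X -15.2 Y 0.0 Z 142.0 F x 3.9 y 0.9 z -0.5 tq [ 0.06 -0.49  0.06] op 0.135
tilt x -0.10 deg, y -0.05 deg, top z0 -25.0 x -58.7..75.8 y -85.7..87.5
rect [12.   1.1] [142.5 174.5] 0.25 32829
```

View pics/w4.png

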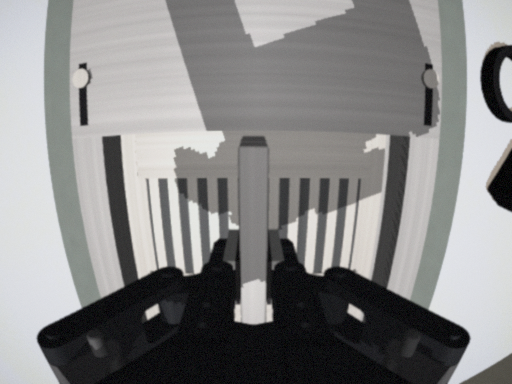

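The panel lies flat, with its deep end well under the lip (edge at row 132) and even side gaps. Now I slide it towards the shallow stop.

```bash
python3 -m crank '[[[-1.3,0,0],0,230],[[-2.6,0,0],0,230],[[-3.9,0,0],0,230],[[-5.2,0,0],0,230],[[-6.5,0,0],0,230],[[-7.8,0,0],0,230],[[-9.1,0,0],0,230],[[-10.4,0,0],0,230],[[-11.7,0,0],0,230],[[-13,0,0],0,230]]'
python3 -c "
from h import *
st()"
python3 -m crank '[[[-1.2,0,0],0,230],[[-2.4,0,0],0,230],[[-3.6,0,0],0,230],[[-4.8,0,0],0,230],[[-6,0,0],0,230],[[-7,0,0],0,230],[[-8,0,0],0,230],[[-9,0,0],0,230],[[-10,0,0],0,230]]'
python3 -c "
from h import *
st()"
```

```text
time: 22.25
eef_pos: [0.5629, 0.1923, 0.142]
tcp_rot: [0.149, 0.989, -0.0, 0.0]
contact_force: [-1.6, 0.8, -3.9]
opening: 0.139
finger_force: 23.0
t 22.25 frame X -1.8 Y -0.3 Z 142.0 F x -1.7 y 0.3 z -3.9 tq [0.05 0.15 0.07] op 0.139
time: 23.15
eef_pos: [0.5723, 0.1895, 0.1422]
tcp_rot: [0.149, 0.989, -0.0, 0.0]
contact_force: [-0.5, -0.6, -4.4]
opening: 0.135
finger_force: 23.0
t 23.15 frame X 8.0 Y -0.1 Z 142.2 F x -0.3 y -0.7 z -4.4 tq [ 0.    0.01 -0.02] op 0.135
```

```bash
python3 -m crank '[[[-1,0,0.4],0,230],[[-2,0,0.6],0,230],[[-3,0,0.6],0,230],[[-4,0,0.6],0,230],[[-5,0,0.6],0,230]]'
python3 -c "
from h import *
st()"
python3 -m crank '[[[-0.7,0,0],0,230],[[-1.4,0,0],0,230],[[-2,0,0],0,230]]'
python3 -c "
from h import *
st();panel()"
```

```text
time: 23.65
eef_pos: [0.5769, 0.1881, 0.1416]
tcp_rot: [0.149, 0.989, 0.0, -0.0]
contact_force: [-0.6, 0.5, -2.9]
opening: 0.131
finger_force: 23.1
t 23.65 frame X 12.8 Y -0.1 Z 141.6 F x -0.7 y 0.3 z -2.9 tq [0.06 0.36 0.03] op 0.131
time: 23.95
eef_pos: [0.5789, 0.1875, 0.1416]
tcp_rot: [0.149, 0.989, 0.0, -0.0]
contact_force: [-0.8, -0.6, -3.1]
opening: 0.139
finger_force: 23.2
t 23.95 frame X 14.9 Y -0.1 Z 141.6 F x -0.6 y -0.8 z -3.1 tq [ 0.09  0.41 -0.02] op 0.139
tilt x 0.07 deg, y -0.07 deg, top z0 -25.0 x -91.8..73.8 y -85.5..87.6
rect [-4.6  1.1] [176.2 174.6] 0.16 49288
```

```bash
python3 -m crank '[[[-0.5,0,0],0,230],[[-1,0,0],0,230]]'
python3 -c "
from h import *
st()"
python3 -m crank '[[[-0.5,0,0],0,230],[[-1,0,0],0,230]]'
python3 -c "
from h import *
st()"
```

```text
time: 24.2
eef_pos: [0.5793, 0.1873, 0.1416]
tcp_rot: [0.149, 0.989, -0.0, -0.001]
contact_force: [-4.4, 1.2, -2.0]
opening: 0.134
finger_force: 23.4
t 24.2 frame X 15.3 Y -0.2 Z 141.6 F x -4.5 y -0.2 z -2.0 tq [ 0.2   0.78 -0.02] op 0.134
time: 24.4
eef_pos: [0.5793, 0.1873, 0.1415]
tcp_rot: [0.149, 0.989, -0.0, -0.002]
contact_force: [-7.7, 1.7, -1.2]
opening: 0.135
finger_force: 23.7
t 24.4 frame X 15.4 Y -0.2 Z 141.5 F x -7.9 y -0.6 z -1.2 tq [0.31 1.33 0.04] op 0.135
```

Home against the shallow stop (travel 30.6 mm, 8 N). I seat it, ease the push, then release.

```bash
python3 -m crank '[[[0.5,0,0.4],0,230],[[0.9,0,0.6],0,230],[[0.9,0,0.6],0,230]]'
python3 -c "
from h import *
st();panel()"
```

```text
time: 24.7
eef_pos: [0.5794, 0.1873, 0.1415]
tcp_rot: [0.149, 0.989, -0.0, -0.001]
contact_force: [-5.2, -0.2, 0.2]
opening: 0.14
finger_force: 23.7
t 24.7 frame X 15.5 Y -0.2 Z 141.5 F x -4.9 y -1.7 z 0.2 tq [ 0.14  1.   -0.01] op 0.14
tilt x 0.01 deg, y -0.07 deg, top z0 -24.9 x -92.5..74.2 y -85.4..87.7
rect [-5.3  1.3] [176.2 174.4] 0.23 49626
```

```bash
python3 -m crank '[[[0.3,0,0],0,212],[[0.3,0,0],0,190],[[0.3,0,0],0,150],[[0.3,0,0],0,80],[[0.3,0,0],0,0],[[0.3,0,0],0,0],[[0.3,0,0],0,0],[[0.3,0,0],0,0]]'
python3 -c "
from h import *
st()"
python3 -m crank '[[[0.3,0,-3],0,0],[[0.3,0,-10],0,0],[[0.3,0,-25],0,0],[[0.3,0,-50],0,0],[[0.3,0,-80],0,0],[[0.3,0,-110],0,0],[[0.3,0,-140],0,0],[[0.3,0,-160],0,0],[[0.3,0,-160],0,0],[[0.3,0,-160],0,0]]'
python3 - <<'E'
from h import *
st()
c=read_camera("wrist"); cv2.imwrite("pics/w5.png",c["frame"]); W=wcloud(c)*1000
x=(W[...,:2]-F)@EX; y=(W[...,:2]-F)@EY; z=W[...,2]
m=(abs(x-15)<150)&(abs(y)<110)
h=m&(abs(z-169)<7); p=np.c_[x[h],y[h]].astype(np.float32); print("handle",cv2.minAreaRect(p), z[h].mean())
t=m&(abs(z-116)<6)&(abs(y)<75); A=np.c_[x[t],y[t],np.ones(t.sum())]; k=np.linalg.lstsq(A,z[t],rcond=None)[0]; print("panel plane deg",np.degrees(k[:2]),k[2])
pl=m&(abs(z-133)<6); print("plate z",np.median(z[pl]))
E
```

```text
time: 25.55
eef_pos: [0.5797, 0.1872, 0.141]
tcp_rot: [0.149, 0.989, -0.0, 0.0]
contact_force: [0.1, 0.2, -0.7]
opening: 1.001
finger_force: 0.0
t 25.55 frame X 15.8 Y -0.2 Z 141.0 F x 0.0 y 0.2 z -0.7 tq [ 0.02 -0.04  0.01] op 1.001
time: 26.55
eef_pos: [0.5794, 0.1873, 0.3018]
tcp_rot: [0.149, 0.989, 0.0, 0.001]
contact_force: [-0.5, 0.4, 0.0]
opening: 1.002
finger_force: 0.0
t 26.55 frame X 15.5 Y -0.1 Z 301.8 F x -0.6 y 0.2 z 0.0 tq [-0.01 -0.04 -0.01] op 1.002
handle ((14.88211441040039, -1.0303540229797363), (110.31602478027344, 11.392664909362793), 0.30150556564331055) 169.69090583810387
panel plane deg [ 0.00515024 -0.09647571] 116.43623740968572
plate z 132.6731676113463
```

View pics/w5.png

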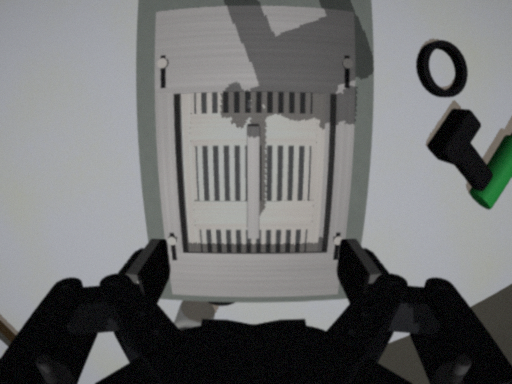

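The panel is flat in the intake with both ends under the lips (edges at rows 93 and 252), handle up at (253,125–240). I do one quick check of its place between the lip edges.

```bash
python3 - <<'E'
from h import *
c=read_camera("wrist"); W=wcloud(c)*1000
x=(W[...,:2]-F)@EX; y=(W[...,:2]-F)@EY; z=W[...,2]
pl=(z>125)&(z<140)
d=[];s=[]
for a in range(-70,70,6):
    k=pl&(y>a)&(y<a+6)
    d.append(x[k&(x>-140)&(x<0)].max()); q=x[k&(x>60)&(x<140)]; s.append(q.min() if len(q) else np.nan)
h=(abs(z-169)<7)&(abs(x-15)<80)&(abs(y)<20); hc=(np.percentile(x[h],.5)+np.percentile(x[h],99.5))/2
print("deep",np.median(d),"shallow",np.nanmedian(s),"handle",hc,"-> from deep",hc-np.median(d),"to shallow",np.nanmedian(s)-hc)
E
```

```text
deep -74.90946435632995 shallow 107.24528190413234 handle 15.161488930395674 -> from deep 90.07095328672563 to shallow 92.08379297373666
```

Measured 90.1 and 92.1 mm, against 90.5 and 92.0 mm expected, so the panel is home. I hand the job in.

```bash
python3 -c "
from plant import ctrl
print(ctrl.sign_off())"
```

```text
the job is handed in; nothing more can be done
None
```

The filter panel is back in the intake: it lies flat with both ends under the lips, handle up, home against the shallow stop; the switch itself could not be read, but the panel's measured position is within 0.5 mm of home, so it should be pressed in, and the job was handed in at about 27 s.

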